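# Load the assembly rack with hub rings in reverse order

## Task

The four hub rings have drained on the steel drip rack in the order in which they came off; they go back on in the opposite order. Move them to the four pins of the wooden assembly rack in reverse: the ring nearest the robot on the steel rack goes on the pin farthest from the robot on the wooden one, the second on the third pin, and so on, each pushed down over its pin to lie flat on the rail. Leave the oil bottle, the pliers and the screwdriver where they are.

Things in the scene. Friction and masses are not known exactly. Their poses are not given: they have to be found in the camera images.
- headset_cup_mid (a point): Silver headset cup with a black rubber seal on top: a round ring 41 mm across and 16 mm high, hole about 20 mm, 50 g. Its position is the centre of the ring, half-way up; z is the ring's own axis and points up.
- spacer_mid (a point): Thin-walled black spacer ring (a narrow hoop), 37 mm across and 8 mm high, hole 30 mm, 30 g. Its position is the centre of the ring, half-way up; z is the ring's own axis and points up.
- brass_race_mid (a point): Yellow brass bearing race, a ring 41 mm across with a groove round it, 13 mm high, hole 25 mm, 70 g. Its position is the centre of the ring, half-way up; z is the ring's own axis and points up.
- lock_ring_mid (a point): Blue lock-ring with dark notches round its edge, 43 mm across and 10 mm high, hole 27 mm, 40 g. Its position is the centre of the ring, half-way up; z is the ring's own axis and points up.
- drip_rail (a point): Fixed steel drip rack on thin rod legs in a shallow aluminium tray; the rings start on it. The point is the middle of the top face of its rail (212 x 26 mm), 170 mm above the table; x runs along the rail, away from the robot, y across it to the left, z up. Its four pins stand at x = -78, -26, 26, 78 mm, a ring lying flat on the rail round each. The rings overhang the rail, so fingers can straddle it.
- assembly_rail (a point): Fixed assembly rack of pale wood, about 90 mm beside the drip rack, nearly parallel (either side), empty. The point is the middle of the top face of its rail (212 x 26 mm), 170 mm above the table; x along the rail, away from the robot, y to the left, z up. Four brass pins at x = -78, -26, 26, 78 mm, 28 mm high, tapering from 12 mm thick to a rounded 5 mm tip, so a lowered ring centres itself.
- pin_headset_cup: The fixed steel pin of the drip rack on which the silver headset cup starts (it stays behind and so marks the ring's first place in the row). 28 mm high, 12 mm thick at the foot, 5 mm at the tip; the position is the centre of its foot, on the top face of the rail, z up.
- pin_spacer: The fixed steel pin of the drip rack on which the black spacer starts (it stays behind and so marks the ring's first place in the row). 28 mm high, 12 mm thick at the foot, 5 mm at the tip; the position is the centre of its foot, on the top face of the rail, z up.
- pin_brass_race: The fixed steel pin of the drip rack on which the brass race starts (it stays behind and so marks the ring's first place in the row). 28 mm high, 12 mm thick at the foot, 5 mm at the tip; the position is the centre of its foot, on the top face of the rail, z up.
- pin_lock_ring: The fixed steel pin of the drip rack on which the blue lock-ring starts (it stays behind and so marks the ring's first place in the row). 28 mm high, 12 mm thick at the foot, 5 mm at the tip; the position is the centre of its foot, on the top face of the rail, z up.
Not all that is in view belongs to the job. Leave any orange or pink look-alike of the part that bears headset_cup_mid alone.

How it is judged:
By the outcome, as a careful person would: the job done as asked, in the order asked, and still so for the second after the job is handed in, with the robot touching nothing.
It also fails if it takes over 88 s, if anything falls off the work surface, if the arm or the gripper's body presses on something with over 40 N, if the wrist force passes 120 N, or if a joint passes its speed limit or range.

## Robot

A 6-joint arm with a two-finger parallel gripper is mounted at the origin on the work surface; the furniture and walls round the work are solid. World frame = base frame: x ahead of the robot, y to its left, z up, the work surface at z = 0. Lengths are in m, angles in rad, forces in N, time in s.
With the tool pointing down it reaches from about 0.375 to 0.975 m from the base axis. Payload 3.8 kg.
Tool frame: the origin (TCP) lies on the centre line of the jaws, within the pads' length; the fingertips stand 8 mm ahead of it and the grasp point (between the pads) lies 11 mm behind it; z points along the fingers, y is the direction in which the jaws open and shut (so a half turn about z gives the same grasp; the last joint's range is limited). The gripper opens to 85 mm and grips with 20 to 120 N. Pads are 22 mm wide; open, the fingers measure 114 mm over their backs; the gripper's body (76 mm by 85 mm) begins 54 mm behind the grasp point. The pads swing forward as they close: fully open they stand 13 mm farther back than shut.
Start: joints at [-1.33, 0.264, 1.604, -0, 1.274, -0.037], TCP at [0.185, -0.649, 0.239] pointing down, gripper open.
Joint ranges: [-2.63, 2.63], [-0.94, 2.18], [0.31, 2.57], [-1.31, 4.45], [0, 2.66], [-2.55, 2.55]. Speed limits (rad/s): [2.57, 2.57, 3.14, 3.14, 3.14, 3.14].

## Interface

Orientations are given as a rotation vector (axis times angle).
In Python, from workcell import bot gives the robot as it stands.
- The arm moves only by the tool arm_command, never from a script. Its arguments are lists of equal length, an entry for each row: "slide": the shift along the tool's x, y, z in m, a list of three; "angular": the turn, a rotation vector about the tool's x, y, z in degrees, a list of three; "hand": the finger opening in m, from 0 to 0.0854. A call has exactly 8 rows; each row shifts and turns the pose as measured when the row begins, along the tool's axes as they then stand; what a row does not reach is not made up. A row lasts 1/10 s, in which the tool goes at most 50 mm and 8.59 degrees, less where a joint would pass 70% of its speed; a pose out of reach is approached as far as the arm can. A call is refused whole if a number of a shift passes 0.05 or a number of a turn 8.59, either way. A call with a gripper value outside its range is refused whole. The fingers move at their own pace and stop on an object; "squeeze" is the grip in N (left out, the last holds). Time passes only in rows, so rows that do not move let the fingers close, or fill a call up. It gives the time, the measured TCP pose, the force and the opening at its end, in the units of the state.
- bot.read_state(): the state, without advancing time (a new reading comes with each control period).
- bot.read_camera(name): name is "side" or "top" or "wrist"; returns the picture (480x640x3 uint8, red, green, blue); there is no depth.
- bot.get_calibration(name): a dict with "fx", "fy", "cx", "cy" (pixels), "k1" (the pictures are not rectified: a ray, as slopes to the right and down, at radius r is drawn at 1 + k1 r^2 times it, then the intrinsics apply), "R" (3x3) and "t" (3): a world point X has camera coordinates R X + t. Camera axes: x right, y down, z forward; pixel columns grow to the right and rows downward; lengths in m; the calibration is good to about 2 mm. A picture is of the moment at which its call begins: read the wrist's pose just before it. get_calibration takes no time and is no camera call; for the wrist camera it gives the pose at the moment of the call.
- bot.finish_job(): hands the job in, once; it reports no verdict.
The state is a dict: "time": time; "q": joint angles; "joint_vel": joint speeds; "joint_torque": joint torques, N m; "tool_pos": TCP position; "tcp_rot": TCP orientation; "wrist_force": force on the tool from outside, world axes, zero at the start; "torque": the same for the moment, N m; "width": opening from 0.0 (shut) to 1.0 (fully open).
Only numpy, scipy, OpenCV 4.12 (cv2) and the standard library are available. Lean on these libraries where they do the work, as an engineer would, in place of code of your own. Each camera call takes 0.05 s, during which the arm holds its last target.

## Working session

There is one attempt and no reset: what is moved stays moved. The work goes in short steps, Python scripts to look and compute and a tool call to move; the robot and the scene stay as the last step left them, time stands still between calls to the robot, and variables do not carry over. Pictures are saved under pics/ and viewed, and the job is handed in when it is done.

Besides the shell and the picture viewer there is one more tool, called after "Emit:" by a JSON object that holds its "fn" and its "kwargs", one argument or row to a line. arm_command: Moves the arm, as the interface text tells. Its arguments: {"type":"object","properties":{"slide":{"type":"array","items":{"type":"array","items":{"type":"number"}}},"angular":{"type":"array","items":{"type":"array","items":{"type":"number"}}},"hand":{"type":"array","items":{"type":"number"}},"squeeze":{"type":"number"}},"required":["slide","angular","hand"]}

```bash
ls; mkdir -p pics; python3 - <<'E'
from workcell import bot
import cv2
for n in ("top","side","wrist"):
    c=bot.get_calibration(n); im=bot.read_camera(n)
    cv2.imwrite(f"pics/{n}0.png",im[:,:,::-1]); print(n,c)
print(bot.read_state())
E
```

```text
pics
top {'fx': 555.900431651003, 'fy': 555.900431651003, 'cx': 316.11346928649215, 'cy': 237.7361835245376, 'k1': -0.06914952132568507, 'R': array([[ 0.00154968, -0.99983054,  0.01834339],
       [-0.98769626, -0.00439885, -0.15632255],
       [ 0.15637675, -0.01787545, -0.98753571]]), 't': array([0.12169356, 0.50876268, 0.88381331])}
side {'fx': 618.769227418784, 'fy': 618.769227418784, 'cx': 313.03944286288464, 'cy': 231.55675513631314, 'k1': 0.005247300566756764, 'R': array([[-0.05298576, -0.99857082, -0.006988  ],
       [-0.74962749,  0.04439769, -0.6603692 ],
       [ 0.65973566, -0.02975176, -0.75090858]]), 't': array([0.17715526, 0.45899929, 0.72133686])}
wrist {'fx': 373.8201249426839, 'fy': 373.8201249426839, 'cx': 321.2966497547298, 'cy': 231.86397132319883, 'k1': -0.05700898096192715, 'R': array([[ 2.73955352e-01, -9.61742143e-01, -7.17202974e-04],
       [-9.12006078e-01, -2.60024439e-01,  3.17225796e-01],
       [-3.05275907e-01, -8.62516111e-02, -9.48349767e-01]]), 't': array([-0.67362183, -0.04023338,  0.37978796])}
{'time': 0.15, 'q': array([-1.32993278e+00,  2.64617146e-01,  1.60509844e+00, -6.12401807e-06,
        1.27376475e+00, -3.68987237e-02]), 'joint_vel': array([-3.58712581e-04, -2.61030738e-03, -4.89491844e-03, -3.71808438e-04,
        9.87890178e-05,  4.80447129e-04]), 'joint_torque': array([ 2.43428067e-04, -5.15904951e+01, -3.67960346e+01, -2.47800415e-05,
        7.99267640e-03,  1.61861948e-05]), 'tool_pos': array([ 0.18494344, -0.6485524 ,  0.23820249]), 'tcp_rot': array([-3.10948424e+00, -4.34649629e-01,  3.10833547e-04]), 'wrist_force': array([-0.19128773, -0.15770834, -0.20974612]), 'torque': array([ 0.07324559,  0.03365453, -0.06769059]), 'width': 1.0025863976079943}
```

View pics/top0.png

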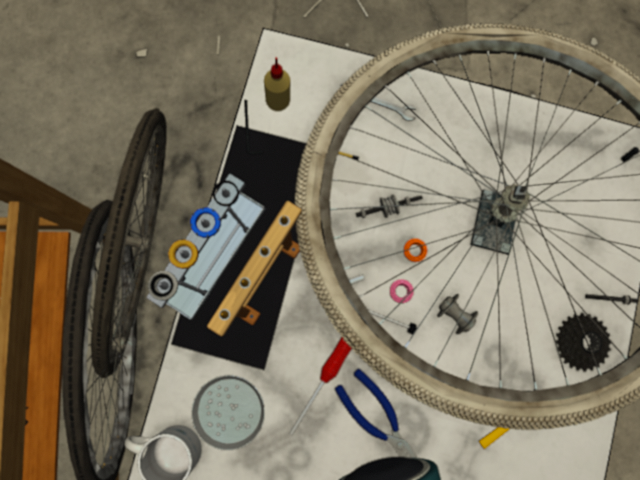

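View pics/side0.png

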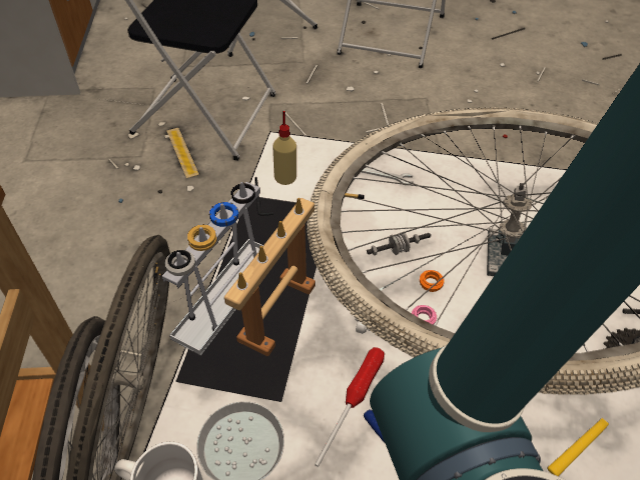

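View pics/wrist0.png

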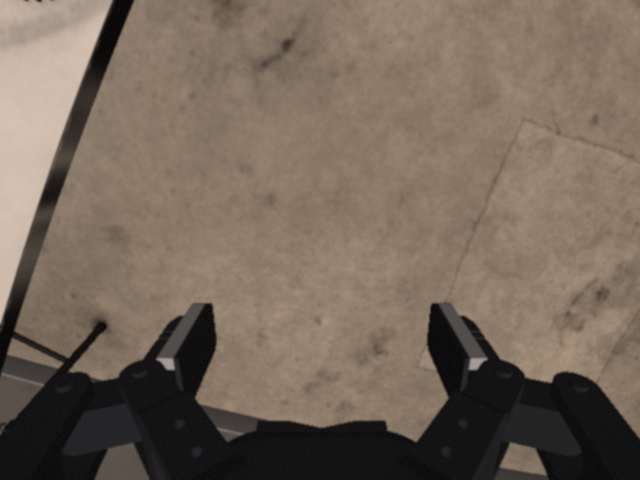

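```bash
python3 - <<'E'
import cv2,numpy as np
a=cv2.imread("pics/top0.png")[165:345,135:315]; b=cv2.imread("pics/side0.png")[170:330,150:330]
cv2.imwrite("pics/crop0.png",np.hstack([cv2.resize(a,(400,400),interpolation=2),cv2.resize(b,(400,356),interpolation=2).copy() if 0 else cv2.resize(cv2.imread("pics/side0.png")[160:340,150:330],(400,400),interpolation=2)]))
E
```

```text
(no output)
```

View pics/crop0.png

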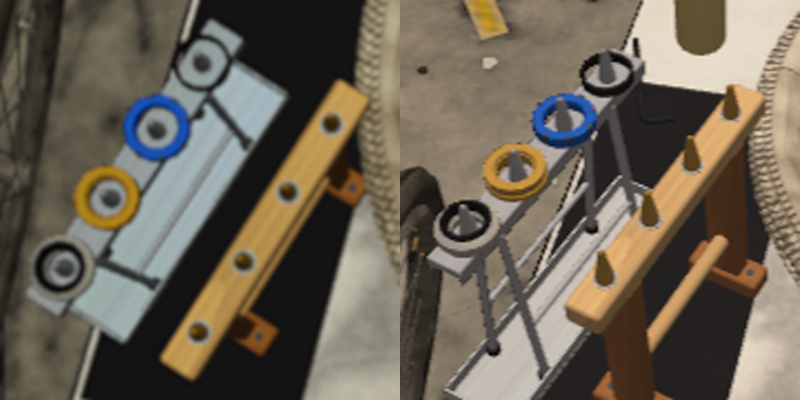

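```bash
cat > h.py <<'E'
import numpy as np,cv2,pickle
from scipy.optimize import least_squares
from scipy.spatial.transform import Rotation as Ro
try: CAL=pickle.load(open("cal.pkl","rb"))
except Exception:
    from workcell import bot
    CAL={n:bot.get_calibration(n) for n in("top","side")}; pickle.dump(CAL,open("cal.pkl","wb"))
def proj(c,X):
    p=c["R"]@np.asarray(X,float)+c["t"]; s=p[:2]/p[2]; s=s*(1+c["k1"]*(s@s))
    return np.array([c["fx"]*s[0]+c["cx"],c["fy"]*s[1]+c["cy"]])
def ray(c,uv):
    d=np.array([(uv[0]-c["cx"])/c["fx"],(uv[1]-c["cy"])/c["fy"]]); s=d.copy()
    for _ in range(20): s=d/(1+c["k1"]*(s@s))
    return -c["R"].T@c["t"], c["R"].T@np.array([s[0],s[1],1])
def onz(c,uv,z):
    o,d=ray(c,uv); return o+d*(z-o[2])/d[2]
def tri(c1,u1,c2,u2):
    o1,d1=ray(c1,u1);o2,d2=ray(c2,u2);d1=d1/np.linalg.norm(d1);d2=d2/np.linalg.norm(d2)
    s=np.linalg.lstsq(np.c_[d1,-d2],o2-o1,rcond=None)[0]
    a=o1+s[0]*d1;b=o2+s[1]*d2; return (a+b)/2,np.linalg.norm(a-b)
E
python3 - <<'E'
from h import *
T,S=CAL["top"],CAL["side"]; np.set_printoptions(precision=4,suppress=True)
print("base",proj(T,[0,0,0]), "cam", -T["R"].T@T["t"])
k=180/400
wt=[(199,331),(243,261),(288,190),(332,122)]
ws=[(602,252),(649,193),(690,137),(731,88)]
for a,b in zip(wt,ws):
    u=(135+a[0]*k,165+a[1]*k); v=(150+(b[0]-400)*k,160+b[1]*k)
    print("wood tri",*tri(T,u,S,v), "onz.184", onz(T,u,.184))
st=[(65,267),(111,198),(156,130),(202,63)]
ss=[(465,212),(515,155),(562,103),(605,58)]
for a,b in zip(st,ss):
    u=(135+a[0]*k,165+a[1]*k); v=(150+(b[0]-400)*k,160+b[1]*k)
    print("steel tri",*tri(T,u,S,v), "onz.184", onz(T,u,.184))
# rings by colour in top
im=cv2.imread("pics/top0.png");hsv=cv2.cvtColor(im,cv2.COLOR_BGR2HSV)
for nm,lo,hi,h,box in(("blue",(100,150,80),(125,255,255),.010,(180,195,230,245)),("brass",(15,140,90),(32,255,255),.013,(160,235,205,275))):
    m=cv2.inRange(hsv,lo,hi); q=np.zeros_like(m);x0,y0,x1,y1=box;q[y0:y1,x0:x1]=m[y0:y1,x0:x1]
    cs=cv2.findContours(q,0,2)[0]; c=max(cs,key=cv2.contourArea);e=cv2.fitEllipse(c)
    print(nm,e,onz(T,e[0],.17+h*.75))
# leaning wheel
for z in(0.1,.2,.3,.4,.5): print(z,[proj(T,onz(S,p,z)).round() for p in((153,238),(168,262),(130,260))],onz(S,(168,262),z))
E
```

```text
base [390.802  549.9855] cam [0.3641 0.1397 0.9501]
wood tri [0.3792 0.25   0.1977] 0.002313033372993471 onz.184 [0.3795 0.2508 0.184 ]
wood tri [0.4214 0.223  0.2001] 0.00037840704626480333 onz.184 [0.4226 0.2246 0.184 ]
wood tri [0.4648 0.1966 0.2017] 0.0011409600420511294 onz.184 [0.4672 0.1974 0.184 ]
wood tri [0.5073 0.1696 0.201 ] 4.921871189239378e-05 onz.184 [0.5105 0.1703 0.184 ]
steel tri [0.4177 0.3343 0.194 ] 0.0034559945112776734 onz.184 [0.4183 0.335  0.184 ]
steel tri [0.46   0.3065 0.1971] 0.0027590318407637363 onz.184 [0.4616 0.3079 0.184 ]
steel tri [0.5022 0.2792 0.1988] 0.001477498562871313 onz.184 [0.5049 0.2812 0.184 ]
steel tri [0.5456 0.2525 0.1957] 0.0016152693152674336 onz.184 [0.5483 0.2534 0.184 ]
blue ((204.8673553466797, 222.05728149414062), (27.776630401611328, 28.748348236083984), 85.55223083496094) [0.5082 0.2829 0.1775]
brass ((182.51290893554688, 253.43453979492188), (27.496511459350586, 28.793502807617188), 105.56314086914062) [0.4631 0.3123 0.1798]
0.1 [array([137., 214.]), array([154., 247.]), array([116., 242.])] [0.4838 0.375  0.1   ]
0.2 [array([134., 263.]), array([151., 296.]), array([113., 291.])] [0.4025 0.3486 0.2   ]
0.3 [array([130., 330.]), array([147., 362.]), array([110., 357.])] [0.3213 0.3222 0.3   ]
0.4 [array([125., 423.]), array([142., 456.]), array([105., 450.])] [0.24   0.2958 0.4   ]
0.5 [array([119., 561.]), array([136., 593.]), array([101., 588.])] [0.1588 0.2693 0.5   ]
```

```bash
cat >> h.py <<'E'
np.set_printoptions(precision=4,suppress=True)
def st():
    from workcell import bot
    return bot.read_state()
def ang(s):
    R=Ro.from_rotvec(s["tcp_rot"]).as_matrix(); return np.degrees(np.arctan2(R[1,0],R[0,0])),R
def rel(s,target,a=None):
    "shift in the tool frame to target, turn about tool z deg"
    th,R=ang(s); d=R.T@(np.asarray(target)-s["tool_pos"])
    tilt=np.degrees(np.arccos(-R[2,2]))
    print("pos",s["tool_pos"],"a",round(th,2),"tilt",round(tilt,2),"t",round(s["time"],2),"F",s["wrist_force"],"w",round(s["width"]*85.4,1),"shift mm",(d*1000).round(1),"turn",None if a is None else round(-((a-th+180)%360-180),2))
def path(s,way,a1,step=.045,da=8.4):
    "rows along world waypoints, turning to a1"
    th,R=ang(s); p=s["tool_pos"].copy(); n=0
    for w in way:
        w=np.array(w,float)
        while np.linalg.norm(w-p)>1e-4:
            d=w-p; L=np.linalg.norm(d); d=d*min(1,step/L)
            c,sn=np.cos(np.radians(th)),np.sin(np.radians(th))
            t=np.array([c*d[0]+sn*d[1],sn*d[0]-c*d[1],-d[2]])
            r=np.clip(((a1-th+180)%360-180),-da,da)
            print(n,(t.round(3)).tolist(),round(-r,1)); p=p+d; th+=r; n+=1
E
python3 - <<'E'
from h import *
T=CAL["top"]
u=np.array([.847,-.532,0]);v=np.array([.532,.847,0])
s0=np.array([.418,.334,.17])
for o in(.03,.045,.057): print(o,[proj(T,s0+v*o+[0,0,z]).round() for z in(-.012,.05,.1,.2)])
c=__import__("workcell").bot.get_calibration("wrist"); s=st(); th,R=ang(s); print("cam in tool",R.T@(-c["R"].T@c["t"]-s["tool_pos"]),c["R"]@R)
path(s,[(.23,-.6,.36),(.45,-.25,.36),(.46,.1,.36),(.36,.28,.33)],147.9)
E
```

```text
0.03 [array([152., 275.]), array([140., 271.]), array([128., 267.]), array([ 98., 257.])]
0.045 [array([144., 270.]), array([130., 265.]), array([118., 261.]), array([ 86., 250.])]
0.057 [array([137., 265.]), array([123., 260.]), array([110., 256.]), array([ 77., 244.])]
cam in tool [ 0.0821 -0.0007 -0.1344] [[-0.0003  1.     -0.0014]
 [-0.9483 -0.0007 -0.3173]
 [-0.3173  0.0013  0.9483]]
0 [0.018, -0.011, -0.04] -8.4
1 [0.02, -0.008, -0.04] -8.4
2 [0.021, -0.005, -0.04] -8.4
3 [0.002, -0.0, -0.003] -8.4
4 [0.045, -0.007, -0.0] -8.4
5 [0.045, 0.0, -0.0] -8.4
6 [0.045, 0.007, -0.0] -8.4
7 [0.043, 0.013, -0.0] -8.4
8 [0.041, 0.019, -0.0] -8.4
9 [0.037, 0.025, -0.0] -8.4
10 [0.033, 0.03, -0.0] -8.4
11 [0.029, 0.035, -0.0] -8.4
12 [0.023, 0.039, -0.0] -8.4
13 [0.003, 0.008, -0.0] -8.4
14 [0.032, 0.032, -0.0] -8.4
15 [0.027, 0.036, -0.0] -6.0
16 [0.023, 0.039, -0.0] -0.0
17 [0.023, 0.039, -0.0] -0.0
18 [0.023, 0.039, -0.0] -0.0
19 [0.023, 0.039, -0.0] -0.0
20 [0.023, 0.039, -0.0] -0.0
21 [0.018, 0.03, -0.0] -0.0
22 [0.039, 0.021, 0.006] -0.0
23 [0.039, 0.021, 0.006] -0.0
24 [0.039, 0.021, 0.006] -0.0
25 [0.039, 0.021, 0.006] -0.0
26 [0.024, 0.013, 0.004] -0.0
```

Emit:
{"fn": "arm_command", "kwargs": {
  "slide": [
    [0.018,-0.011,-0.04],
    [0.02,-0.008,-0.04],
    [0.021,-0.005,-0.04],
    [0.03,-0.002,-0.01],
    [0.045,-0.005,0],
    [0.045,0,0],
    [0.045,0.007,0],
    [0.043,0.013,0]
  ],
  "angular": [
    [0,0,-8.4],
    [0,0,-8.4],
    [0,0,-8.4],
    [0,0,-8.4],
    [0,0,-8.4],
    [0,0,-8.4],
    [0,0,-8.4],
    [0,0,-8.4]
  ],
  "hand": [0.065,0.065,0.065,0.065,0.065,0.065,0.065,0.065],
  "squeeze": 30
}}

```text
time: 0.95
tool_pos: [0.3458, -0.4223, 0.3691]
tcp_rot: [-2.317, -2.109, -0.008]
wrist_force: [-0.1, 0.6, 0.1]
width: 0.763
```

```bash
python3 - <<'E'
from h import *
path(st(),[(.45,-.25,.36),(.46,.1,.36),(.36,.28,.33)],147.9)
E
```

```text
0 [0.04, 0.02, 0.002] -8.4
1 [0.037, 0.025, 0.002] -8.4
2 [0.033, 0.03, 0.002] -8.4
3 [0.028, 0.035, 0.002] -8.4
4 [0.011, 0.019, 0.001] -8.4
5 [0.035, 0.028, -0.0] -8.4
6 [0.031, 0.033, -0.0] -8.4
7 [0.026, 0.037, -0.0] -4.5
8 [0.023, 0.039, -0.0] -0.0
9 [0.023, 0.039, -0.0] -0.0
10 [0.023, 0.039, -0.0] -0.0
11 [0.023, 0.039, -0.0] -0.0
12 [0.018, 0.03, -0.0] -0.0
13 [0.039, 0.021, 0.006] -0.0
14 [0.039, 0.021, 0.006] -0.0
15 [0.039, 0.021, 0.006] -0.0
16 [0.039, 0.021, 0.006] -0.0
17 [0.024, 0.013, 0.004] -0.0
```

Tracks well.

Emit:
{"fn": "arm_command", "kwargs": {
  "slide": [
    [0.04,0.02,0.002],
    [0.037,0.025,0.002],
    [0.033,0.03,0.002],
    [0.028,0.035,0.002],
    [0.025,0.03,0],
    [0.035,0.028,0],
    [0.031,0.033,0],
    [0.026,0.037,0]
  ],
  "angular": [
    [0,0,-8.4],
    [0,0,-8.4],
    [0,0,-8.4],
    [0,0,-8.4],
    [0,0,-8.4],
    [0,0,-8.4],
    [0,0,-8.4],
    [0,0,-4.5]
  ],
  "hand": [0.065,0.065,0.065,0.065,0.065,0.065,0.065,0.065]
}}

```text
time: 1.75
tool_pos: [0.4568, -0.083, 0.3611]
tcp_rot: [-0.823, -3.026, -0.015]
wrist_force: [0.6, 0.5, -0.2]
width: 0.766
```

```bash
python3 - <<'E'
from h import *
path(st(),[(.46,.1,.36),(.38,.28,.32)],147.9)
E
```

```text
0 [0.022, 0.039, 0.0] 1.7
1 [0.023, 0.039, 0.0] -0.0
2 [0.023, 0.039, 0.0] -0.0
3 [0.023, 0.039, 0.0] -0.0
4 [0.002, 0.003, 0.0] -0.0
5 [0.037, 0.025, 0.009] -0.0
6 [0.037, 0.025, 0.009] -0.0
7 [0.037, 0.025, 0.009] -0.0
8 [0.037, 0.025, 0.009] -0.0
9 [0.017, 0.011, 0.004] -0.0
```

Emit:
{"fn": "arm_command", "kwargs": {
  "slide": [
    [0.022,0.039,0],
    [0.023,0.039,0],
    [0.023,0.039,0],
    [0.023,0.039,0],
    [0.037,0.025,0.007],
    [0.037,0.025,0.007],
    [0.037,0.025,0.007],
    [0.017,0.015,0.007]
  ],
  "angular": [
    [0,0,1.7],
    [0,0,0],
    [0,0,0],
    [0,0,0],
    [0,0,0],
    [0,0,0],
    [0,0,0],
    [0,0,0]
  ],
  "hand": [0.065,0.065,0.065,0.065,0.065,0.065,0.065,0.065]
}}

```text
time: 2.55
tool_pos: [0.3956, 0.2577, 0.3355]
tcp_rot: [-0.864, -3.016, -0.019]
wrist_force: [0.3, -0.1, 0.8]
width: 0.762
```

```bash
python3 - <<'E'
from h import *
from workcell import bot
rel(st(),(.418,.334,.25),147.9)
c=bot.get_calibration("wrist"); im=bot.read_camera("wrist"); s=st()
pickle.dump((c,s),open("w1.pkl","wb")); cv2.imwrite("pics/wrist1.png",im[:,:,::-1])
E
```

```text
pos [0.3956 0.2577 0.3355] a 148.04 tilt 0.72 t 2.55 F [ 0.2632 -0.1447  0.7772] w 65.1 shift mm [20.8 75.7 86.5] turn 0.14
```

View pics/wrist1.png

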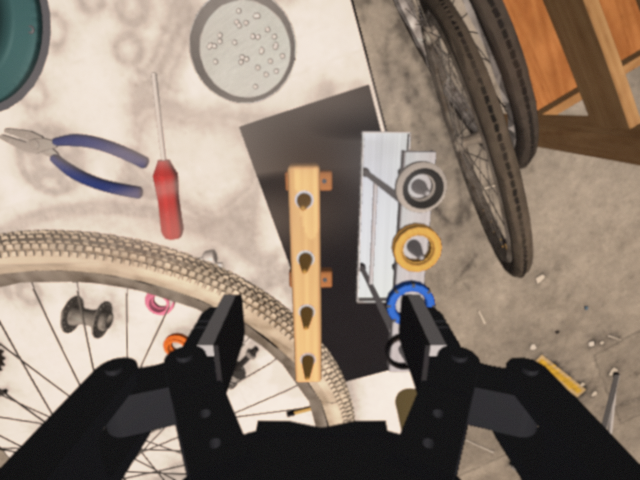

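```bash
python3 - <<'E'
from h import *
im=cv2.imread("pics/wrist1.png")[140:390,280:460]
cv2.imwrite("pics/crop1.png",cv2.resize(im,None,fx=2.4,fy=2.4,interpolation=cv2.INTER_CUBIC)); 
c,s=pickle.load(open("w1.pkl","rb"))
print("tyre tip",tri(CAL["top"],(157,112),c,(520,275)))
for a,b in(((141,235),(462,165)),((136,260),(450,140))): print(tri(CAL["top"],a,c,b))
for z in (0.05,.1,.15,.2): print(z,[proj(CAL["top"],onz(c,p,z)).round() for p in((470,190),(480,210),(500,250))])
E
```

```text
tyre tip (array([ 0.8495,  0.4906, -0.2656]), np.float64(0.01036225675261953))
(array([ 0.5505,  0.4834, -0.2157]), np.float64(0.015695132349787495))
(array([ 0.4911,  0.4777, -0.1801]), np.float64(0.021543482380071432))
0.05 [array([145., 245.]), array([146., 228.]), array([148., 193.])]
0.1 [array([143., 253.]), array([144., 237.]), array([146., 204.])]
0.15 [array([141., 262.]), array([142., 247.]), array([143., 217.])]
0.2 [array([139., 272.]), array([140., 259.]), array([141., 231.])]
```

View pics/crop1.png

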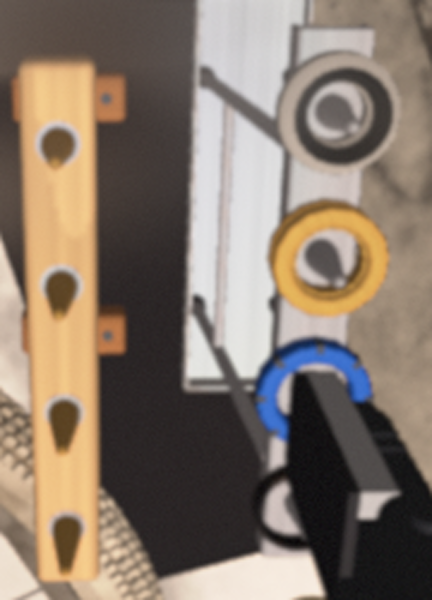

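```bash
python3 - <<'E'
from h import *
c,s=pickle.load(open("w1.pkl","rb")); T=CAL["top"]
w=[(58,143),(61,287),(64,415),(67,530)]
P=np.array([onz(c,(280+a/2.4,140+b/2.4),.17) for a,b in w]); print(P,np.linalg.norm(np.diff(P,axis=0),axis=1))
# all with rail line fit
def fit(P,xs):
    f=lambda p: (np.array([[p[0]+np.cos(p[2])*x,p[1]+np.sin(p[2])*x] for x in xs])-P[:,:2]).ravel()
    r=least_squares(f,[.45,.2,-.56]); print("fit",r.x[:2],np.degrees(r.x[2]),"res mm",(r.fun*1000).round(1)); return r.x
xs=[-.078,-.026,.026,.078]; fit(P,xs)
print("topview wood"); k=.45
fit(np.array([onz(T,(135+a*k,165+b*k),.18) for a,b in [(199,331),(243,261),(288,190),(332,122)]]),xs)
R=[onz(c,(280+338/2.4,140+111/2.4),.184),onz(c,(280+329/2.4,140+258/2.4),.179)]; print("rings wrist",R,np.linalg.norm(R[0]-R[1]))
print("steel top view");fit(np.array([onz(T,(135+a*k,165+b*k),.18) for a,b in [(65,267),(111,198),(156,130),(202,63)]]),xs)
# ellipse of brass/cup in wrist
im=cv2.imread("pics/wrist1.png");hsv=cv2.cvtColor(im,cv2.COLOR_BGR2HSV)
m=cv2.inRange(hsv,(15,140,90),(32,255,255)); q=np.zeros_like(m);q[215:280,380:450]=m[215:280,380:450]
cc=max(cv2.findContours(q,0,2)[0],key=cv2.contourArea);e=cv2.fitEllipse(cc);print("brass",e,onz(c,e[0],.1785))
p=np.array([onz(c,x,.175)for x in e[:1]]);
E
```

```text
[[0.3805 0.2532 0.17  ]
 [0.4257 0.2253 0.17  ]
 [0.4704 0.1979 0.17  ]
 [0.5151 0.1706 0.17  ]] [0.0531 0.0524 0.0524]
fit [0.4479 0.2117] -31.532319419927255 res mm [ 1.  -0.6  0.   0.  -0.3  0.3 -0.7  0.4]
topview wood
fit [0.4454 0.2111] -31.52658173831223 res mm [-0.7  0.6  0.3 -0.3 -0.2 -0.1  0.6 -0.1]
rings wrist [array([0.4173, 0.3382, 0.184 ]), array([0.4634, 0.3123, 0.179 ])] 0.05310065147259196
steel top view
fit [0.4839 0.2952] -32.094742218905786 res mm [-0.8  0.6 -0.2  0.2  0.3 -0.5  0.7 -0.2]
brass ((416.5618896484375, 247.35433959960938), (45.49643325805664, 47.14798355102539), 91.60276794433594) [0.4633 0.3121 0.1785]
```

```bash
cat >> h.py <<'E'
def go(target,a):
    s=st(); R=Ro.from_rotvec(s["tcp_rot"]).as_matrix(); c,sn=np.cos(np.radians(a)),np.sin(np.radians(a))
    G=np.array([[c,sn,0],[sn,-c,0],[0,0,-1]])
    print("pos",s["tool_pos"],"t",round(s["time"],2),"F",s["wrist_force"],"w",round(s["width"]*85.4,1),"shift mm",(R.T@(np.asarray(target)-s["tool_pos"])*1000).round(1),"turn",np.degrees(Ro.from_matrix(R.T@G).as_rotvec()).round(2))
E
python3 - <<'E'
from h import *
go((.4175,.337,.235),147.9)
E
```

```text
pos [0.3947 0.2595 0.334 ] t 2.6 F [-0.3375  1.4328 -0.5922] w 65.2 shift mm [ 20.6  76.9 100. ] turn [ 0.57 -0.58  0.19]
```

Emit:
{"fn": "arm_command", "kwargs": {
  "slide": [
    [0.01,0.038,0],
    [0.011,0.039,0.01],
    [0,0,0.045],
    [0,0,0.045],
    [0,0,0],
    [0,0,0],
    [0,0,0],
    [0,0,0]
  ],
  "angular": [
    [0.6,-0.6,0.2],
    [0,0,0],
    [0,0,0],
    [0,0,0],
    [0,0,0],
    [0,0,0],
    [0,0,0],
    [0,0,0]
  ],
  "hand": [0.065,0.065,0.065,0.065,0.065,0.065,0.065,0.065]
}}

```text
time: 3.4
tool_pos: [0.4189, 0.3406, 0.2361]
tcp_rot: [0.862, 3.016, 0.004]
wrist_force: [-0.6, -0.3, 1.2]
width: 0.764
```

```bash
python3 - <<'E'
from h import *
go((.4175,.337,.170),147.9)
from workcell import bot
c=bot.get_calibration("wrist"); im=bot.read_camera("wrist"); s=st()
pickle.dump((c,s),open("w2.pkl","wb")); cv2.imwrite("pics/wrist2.png",im[:,:,::-1])
E
```

```text
pos [0.4189 0.3406 0.2361] t 3.4 F [-0.6172 -0.2506  1.1911] w 65.2 shift mm [-0.5 -4.  66.1] turn [0.22 0.22 0.21]
```

View pics/wrist2.png

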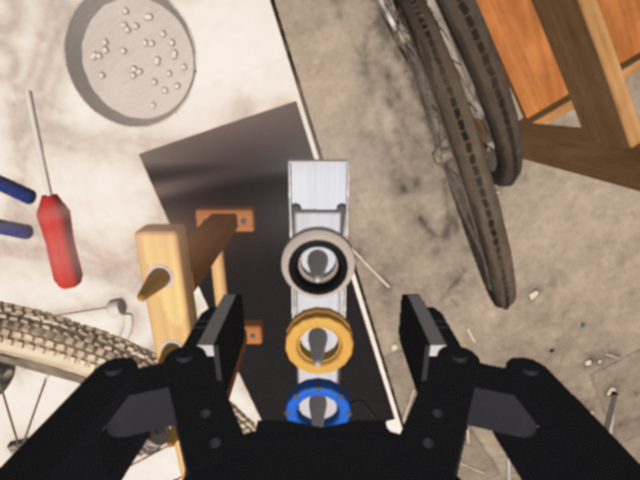

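```bash
python3 - <<'E'
from h import *
c,s=pickle.load(open("w2.pkl","rb"))
for p,z in(((318,262),.185),((319.5,340),.182),((318.5,402),.179)): print(onz(c,p,z))
# tip of wood pin near
print(onz(c,(161,277),.17))
E
```

```text
[0.4167 0.341  0.185 ]
[0.4607 0.3144 0.182 ]
[0.5024 0.2876 0.179 ]
[0.381  0.2528 0.17  ]
```

Emit:
{"fn": "arm_command", "kwargs": {
  "slide": [
    [0.001,-0.001,0.025],
    [0,0,0.025],
    [0,0,0.016],
    [0,0,0],
    [0,0,0],
    [0,0,0],
    [0,0,0],
    [0,0,0]
  ],
  "angular": [
    [0.2,0.2,0.2],
    [0,0,0],
    [0,0,0],
    [0,0,0],
    [0,0,0],
    [0,0,0],
    [0,0,0],
    [0,0,0]
  ],
  "hand": [0.065,0.065,0.065,0.065,0.065,0.03,0.03,0.03]
}}

```text
time: 4.25
tool_pos: [0.4234, 0.3406, 0.1848]
tcp_rot: [0.867, 3.006, 0.015]
wrist_force: [0.3, -0.2, -1.0]
width: 0.463
```

```bash
python3 - <<'E'
from h import *
go((.417,.340,.170),147.9)
from workcell import bot
cv2.imwrite("pics/wrist3.png",bot.read_camera("wrist")[:,:,::-1])
E
```

```text
pos [0.4234 0.3406 0.1848] t 4.25 F [ 0.3258 -0.2423 -0.987 ] w 39.6 shift mm [ 5.3 -4.1 14.7] turn [ 0.74  0.54 -0.08]
```

View pics/wrist3.png

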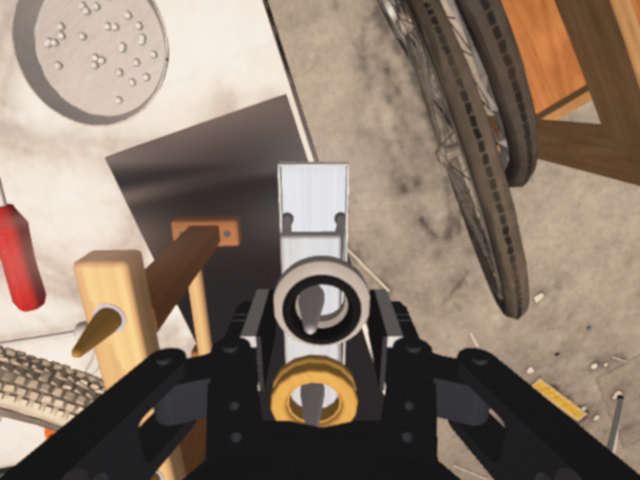

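```bash
python3 - <<'E'
from h import *
from workcell import bot
c=bot.get_calibration("wrist")
print(onz(c,(321,304),.186)); go(onz(c,(321,304),.186),147.9)
E
```

```text
[0.4189 0.3448 0.186 ]
pos [0.4237 0.3409 0.185 ] t 4.3 F [-1.7827 -3.9732 -1.342 ] w 39.8 shift mm [ 6.1  0.8 -1.1] turn [ 0.79  0.56 -0.08]
```

Emit:
{"fn": "arm_command", "kwargs": {
  "slide": [
    [0,0,0],
    [0,0,0],
    [0.004,0,0.005],
    [0.002,0,0.005],
    [0,0,0.005],
    [0,0,0],
    [0,0,0],
    [0,0,0]
  ],
  "angular": [
    [0,0,0],
    [0,0,0],
    [0.7,0.5,0],
    [0,0,0],
    [0,0,0],
    [0,0,0],
    [0,0,0],
    [0,0,0]
  ],
  "hand": [0.065,0.065,0.065,0.065,0.065,0.065,0.065,0.065]
}}

```text
time: 5.1
tool_pos: [0.4201, 0.3468, 0.1705]
tcp_rot: [0.869, 3.015, 0.01]
wrist_force: [-0.1, 0.6, -0.2]
width: 0.764
```

```bash
python3 - <<'E'
from h import *
go((.419,.343,.170),147.9)
E
```

```text
pos [0.4201 0.3468 0.1705] t 5.1 F [-0.0664  0.5786 -0.2103] w 65.3 shift mm [-1.1 -3.8  0.5] turn [ 0.39  0.09 -0.06]
```

Emit:
{"fn": "arm_command", "kwargs": {
  "slide": [
    [0,-0.005,0],
    [0,0,0],
    [0,0,0],
    [0,0,0],
    [0,0,0],
    [0,0,0],
    [0,0,0],
    [0,0,0]
  ],
  "angular": [
    [0.4,0,0],
    [0,0,0],
    [0,0,0],
    [0,0,0],
    [0,0,0],
    [0,0,0],
    [0,0,0],
    [0,0,0]
  ],
  "hand": [0.065,0.065,0.03,0.03,0.03,0.03,0.03,0.03],
  "squeeze": 40
}}

```text
time: 5.9
tool_pos: [0.4177, 0.3423, 0.1714]
tcp_rot: [0.87, 3.016, 0.0]
wrist_force: [0.2, -0.3, 0.7]
width: 0.469
```

```bash
python3 - <<'E'
from h import *
from workcell import bot
go((.419,.343,.170),147.9)
c=bot.get_calibration("wrist");im=bot.read_camera("wrist")
cv2.imwrite("pics/wrist4.png",im[:,:,::-1])
E
```

```text
pos [0.4177 0.3423 0.1714] t 5.9 F [ 0.1598 -0.2513  0.7194] w 40.1 shift mm [-0.7  1.3  1.4] turn [ 0.04  0.12 -0.08]
```

View pics/wrist4.png

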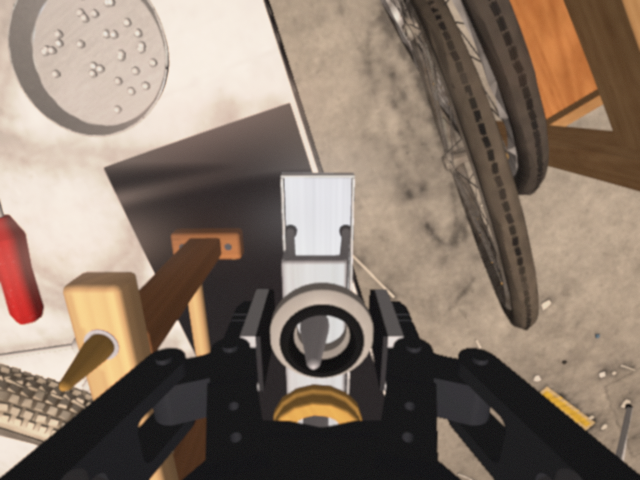

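Emit:
{"fn": "arm_command", "kwargs": {
  "slide": [
    [0,0,-0.02],
    [0,0,-0.02],
    [0,0,-0.02],
    [-0.034,-0.018,0],
    [-0.034,-0.018,0],
    [-0.034,-0.018,0],
    [-0.034,-0.018,0],
    [-0.03,-0.018,0]
  ],
  "angular": [
    [0,0,0],
    [0,0,0],
    [0,0,0],
    [0,0,-0.3],
    [0,0,-0.3],
    [0,0,0],
    [0,0,0],
    [0,0,0]
  ],
  "hand": [0.03,0.03,0.03,0.03,0.03,0.03,0.03,0.03]
}}

```text
time: 6.75
tool_pos: [0.512, 0.1772, 0.2326]
tcp_rot: [0.839, 3.027, -0.002]
wrist_force: [-0.1, 0.0, -0.4]
width: 0.465
```

Emit:
{"fn": "arm_command", "kwargs": {
  "slide": [
    [0,0,0],
    [0,0,0],
    [0,0,0],
    [0,0,0],
    [0,0,0],
    [0,0,0],
    [0,0,0],
    [0,0,0]
  ],
  "angular": [
    [0,0,0],
    [0,0,0],
    [0,0,0],
    [0,0,0],
    [0,0,0],
    [0,0,0],
    [0,0,0],
    [0,0,0]
  ],
  "hand": [0.03,0.03,0.03,0.03,0.03,0.03,0.03,0.03]
}}

```text
time: 7.55
tool_pos: [0.5114, 0.177, 0.2317]
tcp_rot: [-0.84, -3.026, 0.003]
wrist_force: [-0.1, -0.2, -0.4]
width: 0.47
```

```bash
python3 - <<'E'
from h import *
from workcell import bot
go((.5144,.172,.228),148.5)
c=bot.get_calibration("wrist");im=bot.read_camera("wrist")
pickle.dump((c,st()),open("w5.pkl","wb"));cv2.imwrite("pics/wrist5.png",im[:,:,::-1])
E
```

```text
pos [0.5114 0.177  0.2317] t 7.55 F [-0.0572 -0.2263 -0.3832] w 40.1 shift mm [-5.1 -2.7  3.7] turn [-0.13 -0.02  0.47]
```

View pics/wrist5.png

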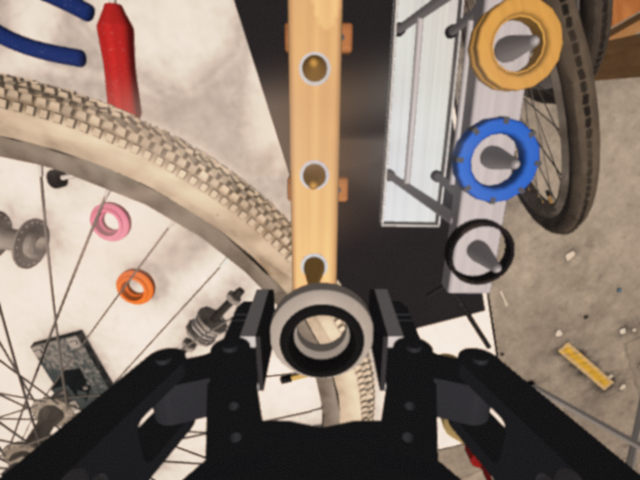

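```bash
python3 - <<'E'
from h import *
c,s=pickle.load(open("w5.pkl","rb"))
xs=[-.078,-.026,.026]
P=np.array([onz(c,p,.17) for p in((315,67),(314,175),(313,265))]);print(P,np.linalg.norm(np.diff(P,axis=0),axis=1))
d=P[2]-P[0]; d/=np.linalg.norm(d); print("ang",np.degrees(np.arctan2(d[1],d[0])),"pin4",P.mean(0)+d*.104)
print("rings",[onz(c,p,z) for p,z in(((516,44),.182),((497,160),.179),((480,251),.178))])
# where the held ring centre appears
print("ring",onz(c,(321,335),s["tool_pos"][2]+.015),s["tool_pos"])
E
```

```text
[[0.4241 0.2266 0.17  ]
 [0.4691 0.1986 0.17  ]
 [0.5128 0.1713 0.17  ]] [0.053  0.0515]
ang -31.959420425056326 pin4 [0.5569 0.1438 0.17  ]
rings [array([0.4631, 0.3105, 0.182 ]), array([0.5084, 0.2824, 0.179 ]), array([0.5497, 0.2554, 0.178 ])]
ring [0.5111 0.1781 0.2467] [0.5114 0.1769 0.2317]
```

Emit:
{"fn": "arm_command", "kwargs": {
  "slide": [
    [-0.0045,-0.0033,0.01],
    [0,0,0.01],
    [0,0,0],
    [0,0,0],
    [0,0,0],
    [0,0,0],
    [0,0,0],
    [0,0,0]
  ],
  "angular": [
    [0,0,0.4],
    [0,0,0],
    [0,0,0],
    [0,0,0],
    [0,0,0],
    [0,0,0],
    [0,0,0],
    [0,0,0]
  ],
  "hand": [0.03,0.03,0.03,0.03,0.03,0.03,0.03,0.03]
}}

```text
time: 8.4
tool_pos: [0.5135, 0.171, 0.2093]
tcp_rot: [-0.852, -3.022, 0.004]
wrist_force: [0.8, 0.3, -0.9]
width: 0.468
```

```bash
python3 - <<'E'
from h import *
from workcell import bot
go((.5135,.1718,.172),148.5)
c=bot.get_calibration("wrist");im=bot.read_camera("wrist")
pickle.dump((c,st()),open("w6.pkl","wb"));cv2.imwrite("pics/wrist6.png",im[:,:,::-1])
im=bot.read_camera("side");cv2.imwrite("pics/side6.png",cv2.resize(im[150:330,180:400],None,fx=3,fy=3)[:,:,::-1])
E
```

```text
pos [0.5135 0.171  0.2093] t 8.4 F [ 0.8252  0.306  -0.8507] w 39.9 shift mm [ 0.4  0.8 37.3] turn [-0.17 -0.06  0.  ]
```

View pics/wrist6.png

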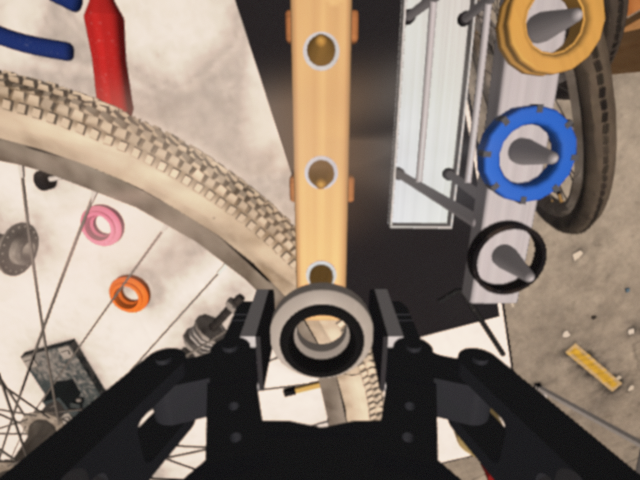

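View pics/side6.png

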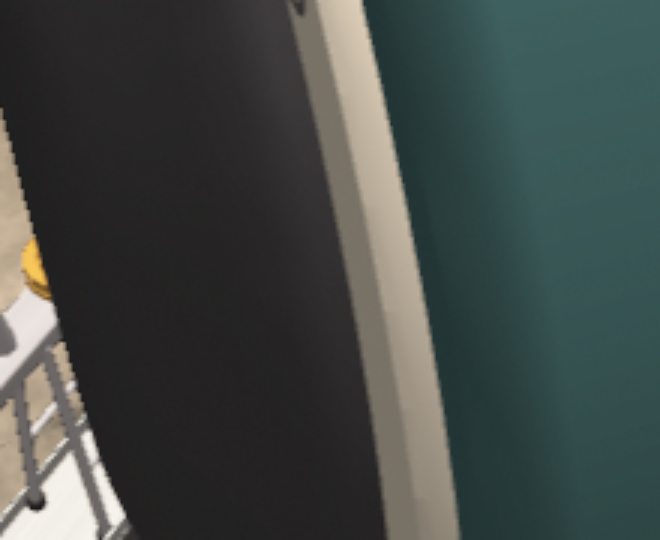

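```bash
python3 - <<'E'
from h import *
c,s=pickle.load(open("w6.pkl","rb"))
P=np.array([onz(c,p,.17) for p in((322,51),(321,172.5),(321,277))]);print(P,np.linalg.norm(np.diff(P,axis=0),axis=1))
d=P[1]-P[0]; print("pin4 extrap",P[1]+d/np.linalg.norm(d)*.052,s["tool_pos"])
print("proj pin4 foot at tcp",proj(c,[s["tool_pos"][0],s["tool_pos"][1],.17]))
E
```

```text
[[0.4248 0.2265 0.17  ]
 [0.4691 0.1988 0.17  ]
 [0.5147 0.1709 0.17  ]] [0.0522 0.0534]
pin4 extrap [0.5132 0.1713 0.17  ] [0.5136 0.171  0.2094]
proj pin4 foot at tcp [320.0386 275.246 ]
```

Aligned within a millimetre. Lower.

Emit:
{"fn": "arm_command", "kwargs": {
  "slide": [
    [0,0,0.01],
    [0,0,0.01],
    [0,0,0.01],
    [0,0,0.006],
    [0,0,0],
    [0,0,0],
    [0,0,0],
    [0,0,0]
  ],
  "angular": [
    [0,0,0],
    [0,0,0],
    [0,0,0],
    [0,0,0],
    [0,0,0],
    [0,0,0],
    [0,0,0],
    [0,0,0]
  ],
  "hand": [0.03,0.03,0.03,0.03,0.03,0.03,0.03,0.03]
}}

```text
time: 9.3
tool_pos: [0.5139, 0.1712, 0.1713]
tcp_rot: [-0.852, -3.023, 0.003]
wrist_force: [-1.9, -0.0, 2.1]
width: 0.475
```

```bash
python3 - <<'E'
from h import *
go((.5135,.1712,.172),148.5)
E
```

```text
pos [0.5139 0.1712 0.1713] t 9.3 F [-1.8798 -0.0396  2.066 ] w 40.5 shift mm [ 0.4 -0.2 -0.7] turn [-0.11 -0.02  0.  ]
```

Emit:
{"fn": "arm_command", "kwargs": {
  "slide": [
    [0,0,0],
    [0,0,0],
    [0,0,0],
    [0,0,-0.02],
    [0,0,-0.02],
    [0,0,-0.02],
    [0.03,0.023,0],
    [0.03,0.023,0]
  ],
  "angular": [
    [0,0,0],
    [0,0,0],
    [0,0,0],
    [0,0,0],
    [0,0,0],
    [0,0,0],
    [0,0,0.3],
    [0,0,0.3]
  ],
  "hand": [0.065,0.065,0.065,0.065,0.065,0.065,0.065,0.065]
}}

```text
time: 10.1
tool_pos: [0.487, 0.2396, 0.2297]
tcp_rot: [-0.878, -3.013, 0.008]
wrist_force: [-0.1, -0.1, -0.6]
width: 0.763
```

Emit:
{"fn": "arm_command", "kwargs": {
  "slide": [
    [0.03,0.023,0],
    [0.03,0.023,0],
    [0,0,0],
    [0,0,0],
    [0,0,0],
    [0,0,0],
    [0,0,0],
    [0,0,0]
  ],
  "angular": [
    [0,0,0],
    [0,0,0],
    [0,0,0],
    [0,0,0],
    [0,0,0],
    [0,0,0],
    [0,0,0],
    [0,0,0]
  ],
  "hand": [0.065,0.065,0.065,0.065,0.065,0.065,0.065,0.065]
}}

```text
time: 10.9
tool_pos: [0.46, 0.3134, 0.229]
tcp_rot: [-0.878, -3.013, 0.007]
wrist_force: [-0.0, -0.3, -0.1]
width: 0.76
```

```bash
python3 - <<'E'
from h import *
from workcell import bot
go((.462,.314,.170),147.9)
c=bot.get_calibration("wrist");im=bot.read_camera("wrist")
pickle.dump((c,st()),open("w7.pkl","wb"));cv2.imwrite("pics/wrist7.png",im[:,:,::-1])
E
```

```text
pos [0.46   0.3134 0.229 ] t 10.9 F [-0.0473 -0.291  -0.1312] w 64.9 shift mm [-1.5  1.8 59. ] turn [-0.3  -0.09 -0.4 ]
```

View pics/wrist7.png

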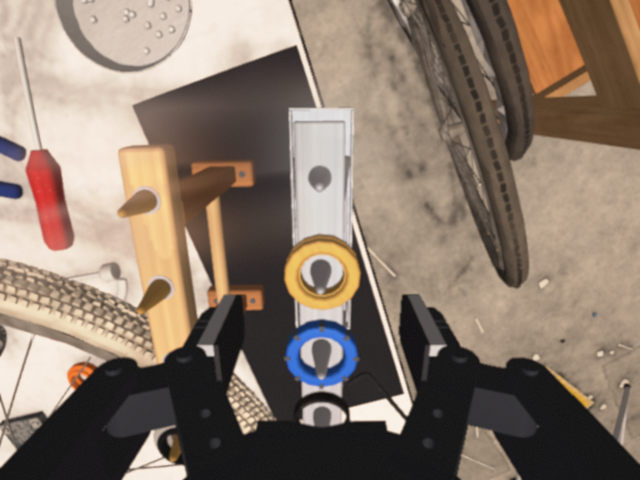

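```bash
python3 - <<'E'
from h import *
c,s=pickle.load(open("w7.pkl","rb"))
for p,z in(((322,271),.181),((322,353),.179),((322,407),.176)): 
    X=onz(c,p,z); print(X); go((X[0],X[1],.170),147.9)
E
```

```text
[0.4618 0.3134 0.181 ]
pos [0.46   0.3134 0.229 ] t 10.95 F [ 0.4509 -0.7591 -0.3954] w 65.2 shift mm [-1.6  1.2 59. ] turn [-0.31 -0.08 -0.4 ]
[0.5069 0.2846 0.179 ]
pos [0.46   0.3134 0.229 ] t 10.95 F [ 0.4509 -0.7591 -0.3954] w 65.2 shift mm [-55.1   1.2  58.9] turn [-0.31 -0.08 -0.4 ]
[0.5434 0.2614 0.176 ]
pos [0.46   0.3134 0.229 ] t 10.95 F [ 0.4509 -0.7591 -0.3954] w 65.2 shift mm [-98.4   1.2  58.8] turn [-0.31 -0.08 -0.4 ]
```

Emit:
{"fn": "arm_command", "kwargs": {
  "slide": [
    [-0.0015,0.001,0.01],
    [0,0,0.015],
    [0,0,0.015],
    [0,0,0.015],
    [0,0,0.005],
    [0,0,0],
    [0,0,0],
    [0,0,0]
  ],
  "angular": [
    [-0.3,-0.1,-0.4],
    [0,0,0],
    [0,0,0],
    [0,0,0],
    [0,0,0],
    [0,0,0],
    [0,0,0],
    [0,0,0]
  ],
  "hand": [0.065,0.065,0.065,0.065,0.065,0.065,0.065,0.065]
}}

```text
time: 11.75
tool_pos: [0.4613, 0.3114, 0.1618]
tcp_rot: [-0.87, -3.017, 0.004]
wrist_force: [-0.0, -0.7, -0.2]
width: 0.761
```

```bash
python3 - <<'E'
from h import *
go((.4618,.3135,.169),147.9)
E
```

```text
pos [0.4613 0.3114 0.1618] t 11.75 F [-0.0289 -0.682  -0.171 ] w 65.0 shift mm [ 0.7  2.1 -7.2] turn [-0.15 -0.06 -0.08]
```

Overshot by 7 mm; correct, then close.

Emit:
{"fn": "arm_command", "kwargs": {
  "slide": [
    [0.0005,0.002,-0.007],
    [0,0,0],
    [0,0,0],
    [0,0,0],
    [0,0,0],
    [0,0,0],
    [0,0,0],
    [0,0,0]
  ],
  "angular": [
    [0,0,0],
    [0,0,0],
    [0,0,0],
    [0,0,0],
    [0,0,0],
    [0,0,0],
    [0,0,0],
    [0,0,0]
  ],
  "hand": [0.065,0.065,0.03,0.03,0.03,0.03,0.03,0.03]
}}

```text
time: 12.55
tool_pos: [0.4638, 0.3149, 0.1727]
tcp_rot: [0.87, 3.016, 0.004]
wrist_force: [-0.5, -0.3, 0.4]
width: 0.473
```

```bash
python3 - <<'E'
from h import *
go((.4685,.199,.23),148.5)
E
```

```text
pos [0.4638 0.3149 0.1727] t 12.55 F [-0.4964 -0.2729  0.4122] w 40.4 shift mm [-65.7 -95.4 -57.5] turn [ 0.18  0.1  -0.67]
```

Emit:
{"fn": "arm_command", "kwargs": {
  "slide": [
    [0,0,-0.02],
    [0,0,-0.02],
    [0,0,-0.02],
    [-0.0167,-0.0239,0],
    [-0.0167,-0.0239,0],
    [-0.0167,-0.0239,0],
    [-0.0167,-0.0239,0],
    [0,0,0]
  ],
  "angular": [
    [0,0,0],
    [0,0,0],
    [0,0,0],
    [0,0,-0.6],
    [0,0,0],
    [0,0,0],
    [0,0,0],
    [0,0,0]
  ],
  "hand": [0.03,0.03,0.03,0.03,0.03,0.03,0.03,0.03]
}}

```text
time: 13.35
tool_pos: [0.4685, 0.1944, 0.2319]
tcp_rot: [-0.848, -3.024, 0.004]
wrist_force: [0.0, 0.1, -0.8]
width: 0.475
```

```bash
python3 - <<'E'
from h import *
go((.4694,.1985,.21),148.5)
E
```

```text
pos [0.4685 0.1944 0.2319] t 13.35 F [ 0.008   0.0667 -0.8276] w 40.5 shift mm [ 1.3  4.  21.9] turn [-0.16 -0.04  0.16]
```

Emit:
{"fn": "arm_command", "kwargs": {
  "slide": [
    [0.0013,0.004,0.01],
    [0,0,0.012],
    [0,0,0],
    [0,0,0],
    [0,0,0],
    [0,0,0],
    [0,0,0],
    [0,0,0]
  ],
  "angular": [
    [0,0,0.1],
    [0,0,0],
    [0,0,0],
    [0,0,0],
    [0,0,0],
    [0,0,0],
    [0,0,0],
    [0,0,0]
  ],
  "hand": [0.03,0.03,0.03,0.03,0.03,0.03,0.03,0.03]
}}

```text
time: 14.15
tool_pos: [0.4684, 0.2017, 0.2064]
tcp_rot: [-0.847, -3.021, 0.004]
wrist_force: [-0.2, 0.4, -0.3]
width: 0.474
```

```bash
python3 - <<'E'
from h import *
from workcell import bot
go((.4694,.1985,.1735),148.5)
c=bot.get_calibration("wrist");im=bot.read_camera("wrist")
pickle.dump((c,st()),open("w8.pkl","wb"));cv2.imwrite("pics/wrist8.png",im[:,:,::-1])
E
```

```text
pos [0.4684 0.2017 0.2064] t 14.15 F [-0.2462  0.4338 -0.2878] w 40.5 shift mm [-2.6 -2.1 32.9] turn [-0.21 -0.19  0.19]
```

View pics/wrist8.png

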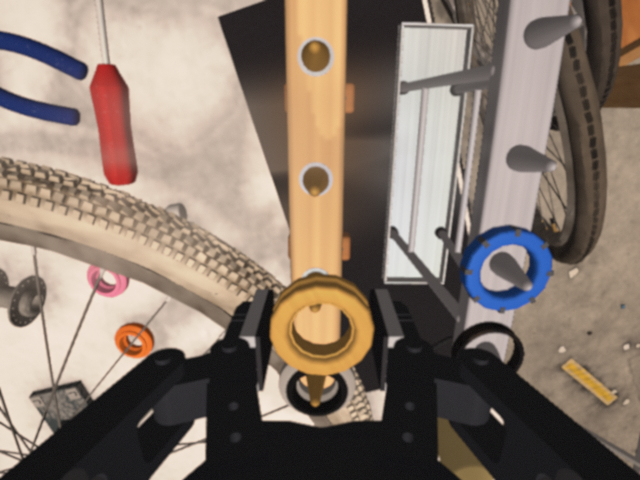

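Emit:
{"fn": "arm_command", "kwargs": {
  "slide": [
    [-0.0026,-0.002,0],
    [0,0,0.01],
    [0,0,0.01],
    [0,0,0.01],
    [0,0,0],
    [0,0,0],
    [0,0,0],
    [0,0,0]
  ],
  "angular": [
    [-0.2,-0.2,0.2],
    [0,0,0],
    [0,0,0],
    [0,0,0],
    [0,0,0],
    [0,0,0],
    [0,0,0],
    [0,0,0]
  ],
  "hand": [0.03,0.03,0.03,0.03,0.03,0.03,0.03,0.03]
}}

```text
time: 15.0
tool_pos: [0.4693, 0.1978, 0.173]
tcp_rot: [-0.854, -3.023, 0.001]
wrist_force: [-0.1, -0.0, -1.1]
width: 0.473
```

```bash
python3 - <<'E'
from h import *
go((.4694,.1985,.1727),148.5)
E
```

```text
pos [0.4693 0.1978 0.173 ] t 15.0 F [-0.0651 -0.0306 -1.072 ] w 40.4 shift mm [0.3 0.6 0.3] turn [-0.05 -0.02 -0.07]
```

Emit:
{"fn": "arm_command", "kwargs": {
  "slide": [
    [0,0,0],
    [0,0,0],
    [0,0,0],
    [0,0,-0.02],
    [0,0,-0.02],
    [0,0,-0.018],
    [0.0035,0.024,0],
    [0.0035,0.024,0]
  ],
  "angular": [
    [0,0,0],
    [0,0,0],
    [0,0,0],
    [0,0,0],
    [0,0,0],
    [0,0,0],
    [0,0,0.3],
    [0,0,0.3]
  ],
  "hand": [0.065,0.065,0.065,0.065,0.065,0.065,0.065,0.065]
}}

```text
time: 15.8
tool_pos: [0.4894, 0.2418, 0.2358]
tcp_rot: [0.874, 3.015, 0.001]
wrist_force: [0.2, -0.6, -0.6]
width: 0.761
```

Emit:
{"fn": "arm_command", "kwargs": {
  "slide": [
    [0.0035,0.024,0],
    [0.0032,0.023,0],
    [0,0,0],
    [0,0,0],
    [0,0,0],
    [0,0,0],
    [0,0,0],
    [0,0,0]
  ],
  "angular": [
    [0,0,0],
    [0,0,0],
    [0,0,0],
    [0,0,0],
    [0,0,0],
    [0,0,0],
    [0,0,0],
    [0,0,0]
  ],
  "hand": [0.065,0.065,0.065,0.065,0.065,0.065,0.065,0.065]
}}

```text
time: 16.6
tool_pos: [0.5102, 0.2866, 0.2379]
tcp_rot: [0.873, 3.012, 0.004]
wrist_force: [-0.6, 0.8, -0.4]
width: 0.763
```

```bash
python3 - <<'E'
from h import *
from workcell import bot
go((.5077,.285,.168),147.9)
c=bot.get_calibration("wrist");im=bot.read_camera("wrist")
pickle.dump((c,st()),open("w9.pkl","wb"));cv2.imwrite("pics/wrist9.png",im[:,:,::-1])
hsv=cv2.cvtColor(im,cv2.COLOR_RGB2HSV);m=cv2.inRange(hsv,(100,150,80),(125,255,255));m[:,:240]=0;m[:,400:]=0;m[330:]=0
cc=max(cv2.findContours(m,0,2)[0],key=cv2.contourArea);e=cv2.fitEllipse(cc);X=onz(c,e[0],.178);print(e,X);go((X[0],X[1],.168),147.9)
E
```

```text
pos [0.5102 0.2866 0.2379] t 16.6 F [-0.6077  0.794  -0.4252] w 65.1 shift mm [ 1.6 -2.9 69.9] turn [ 0.23  0.26 -0.24]
((312.6216125488281, 260.6670837402344), (65.13806915283203, 73.65415954589844), 88.44644165039062) [0.5089 0.2828 0.178 ]
pos [0.5102 0.2866 0.2379] t 16.65 F [-0.3153  0.0624 -0.5265] w 65.0 shift mm [-0.6 -4.2 69.9] turn [ 0.22  0.26 -0.24]
```

View pics/wrist9.png

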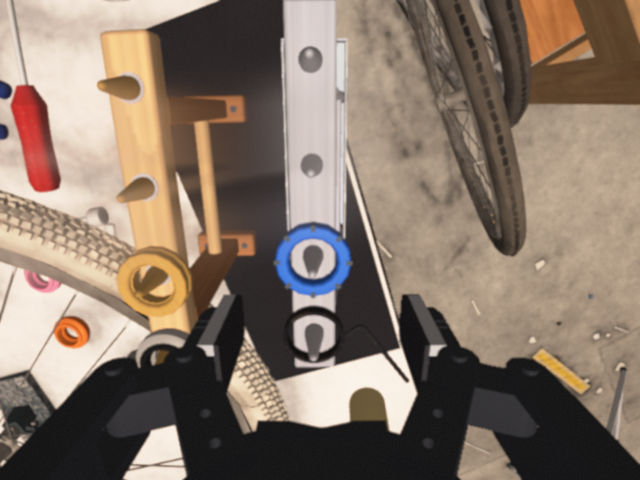

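Brass seated on pin 3. Now down on the blue ring.

Emit:
{"fn": "arm_command", "kwargs": {
  "slide": [
    [0,-0.0035,0.015],
    [0,0,0.015],
    [0,0,0.015],
    [0,0,0.015],
    [0,0,0],
    [0,0,0],
    [0,0,0],
    [0,0,0]
  ],
  "angular": [
    [0.2,0.2,-0.2],
    [0,0,0],
    [0,0,0],
    [0,0,0],
    [0,0,0],
    [0,0,0],
    [0,0,0],
    [0,0,0]
  ],
  "hand": [0.065,0.065,0.065,0.065,0.065,0.065,0.065,0.065]
}}

```text
time: 17.45
tool_pos: [0.5063, 0.2818, 0.1696]
tcp_rot: [-0.869, -3.016, 0.006]
wrist_force: [-0.1, 0.0, -0.0]
width: 0.761
```

```bash
python3 - <<'E'
from h import *
go((.508,.284,.168),147.9)
E
```

```text
pos [0.5063 0.2818 0.1696] t 17.45 F [-0.0923  0.0232 -0.0262] w 65.0 shift mm [-0.3  2.7  1.6] turn [-0.25 -0.12 -0.06]
```

Emit:
{"fn": "arm_command", "kwargs": {
  "slide": [
    [-0.0005,0.002,0.001],
    [0,0,0],
    [0,0,0],
    [0,0,0],
    [0,0,0],
    [0,0,0],
    [0,0,0],
    [0,0,0]
  ],
  "angular": [
    [0,0,0],
    [0,0,0],
    [0,0,0],
    [0,0,0],
    [0,0,0],
    [0,0,0],
    [0,0,0],
    [0,0,0]
  ],
  "hand": [0.065,0.065,0.03,0.03,0.03,0.03,0.03,0.03]
}}

```text
time: 18.25
tool_pos: [0.5094, 0.2843, 0.171]
tcp_rot: [0.87, 3.019, -0.001]
wrist_force: [0.6, 0.8, -0.0]
width: 0.485
```

```bash
python3 - <<'E'
from h import *
go((.425,.226,.225),148.5)
E
```

```text
pos [0.5094 0.2843 0.171 ] t 18.25 F [ 0.6071  0.7673 -0.0206] w 41.4 shift mm [ 40.5 -94.3 -53.9] turn [-0.02  0.02 -0.65]
```

Emit:
{"fn": "arm_command", "kwargs": {
  "slide": [
    [0,0,-0.02],
    [0,0,-0.02],
    [0,0,-0.02],
    [0.0101,-0.0236,0],
    [0.0101,-0.0236,0],
    [0.0101,-0.0236,0],
    [0.0101,-0.0236,0],
    [0,0,0]
  ],
  "angular": [
    [0,0,0],
    [0,0,0],
    [0,0,0],
    [0,0,-0.6],
    [0,0,0],
    [0,0,0],
    [0,0,0],
    [0,0,0]
  ],
  "hand": [0.03,0.03,0.03,0.03,0.03,0.03,0.03,0.03]
}}

```text
time: 19.05
tool_pos: [0.4221, 0.223, 0.2319]
tcp_rot: [-0.852, -3.022, 0.004]
wrist_force: [-0.1, 0.5, -0.8]
width: 0.486
```

```bash
python3 - <<'E'
from h import *
from workcell import bot
go((.425,.2256,.21),148.5)
c=bot.get_calibration("wrist");im=bot.read_camera("wrist")
pickle.dump((c,st()),open("w10.pkl","wb"));cv2.imwrite("pics/wrist10.png",im[:,:,::-1])
E
```

```text
pos [0.4221 0.223  0.2319] t 19.05 F [-0.1318  0.4789 -0.8415] w 41.5 shift mm [-1.1  3.8 21.9] turn [-0.18 -0.06 -0.  ]
```

View pics/wrist10.png

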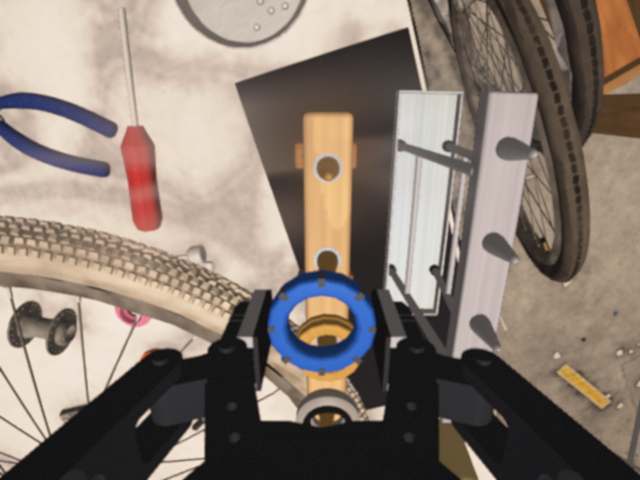

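Emit:
{"fn": "arm_command", "kwargs": {
  "slide": [
    [-0.001,0.0035,0.01],
    [0,0,0.01],
    [0,0,0],
    [0,0,0],
    [0,0,0],
    [0,0,0],
    [0,0,0],
    [0,0,0]
  ],
  "angular": [
    [-0.2,0,0],
    [0,0,0],
    [0,0,0],
    [0,0,0],
    [0,0,0],
    [0,0,0],
    [0,0,0],
    [0,0,0]
  ],
  "hand": [0.03,0.03,0.03,0.03,0.03,0.03,0.03,0.03]
}}

```text
time: 19.9
tool_pos: [0.4289, 0.2282, 0.2097]
tcp_rot: [0.852, 3.024, 0.004]
wrist_force: [-0.6, -0.8, -0.9]
width: 0.487
```

```bash
python3 - <<'E'
from h import *
go((.425,.2256,.172),148.5)
E
```

```text
pos [0.4289 0.2282 0.2097] t 19.9 F [-0.6355 -0.7833 -0.9192] w 41.6 shift mm [ 1.9 -4.3 37.7] turn [ 0.14 -0.03  0.02]
```

Emit:
{"fn": "arm_command", "kwargs": {
  "slide": [
    [0.0015,-0.003,0],
    [0,0,0.01],
    [0,0,0.01],
    [0,0,0.01],
    [0,0,0.006],
    [0,0,0],
    [0,0,0],
    [0,0,0]
  ],
  "angular": [
    [0,0,0],
    [0,0,0],
    [0,0,0],
    [0,0,0],
    [0,0,0],
    [0,0,0],
    [0,0,0],
    [0,0,0]
  ],
  "hand": [0.03,0.03,0.03,0.03,0.03,0.03,0.03,0.03]
}}

```text
time: 20.7
tool_pos: [0.4261, 0.2264, 0.171]
tcp_rot: [0.852, 3.023, 0.005]
wrist_force: [-1.1, -0.4, -0.0]
width: 0.49
```

```bash
python3 - <<'E'
from h import *
go((.425,.2256,.1715),148.5)
E
```

```text
pos [0.4261 0.2264 0.171 ] t 20.7 F [-1.0614 -0.3832 -0.0401] w 41.8 shift mm [ 0.5 -1.3 -0.5] turn [0.19 0.01 0.01]
```

Emit:
{"fn": "arm_command", "kwargs": {
  "slide": [
    [0,0,0],
    [0,0,0],
    [0,0,0],
    [0,0,-0.02],
    [0,0,-0.02],
    [0,0,-0.018],
    [-0.022,0.023,0],
    [-0.022,0.023,0]
  ],
  "angular": [
    [0,0,0],
    [0,0,0],
    [0,0,0],
    [0,0,0],
    [0,0,0],
    [0,0,0],
    [0,0,0.3],
    [0,0,0.3]
  ],
  "hand": [0.065,0.065,0.065,0.065,0.065,0.065,0.065,0.065]
}}

```text
time: 21.5
tool_pos: [0.4856, 0.2419, 0.2316]
tcp_rot: [-0.867, -3.019, -0.004]
wrist_force: [0.5, 0.8, 0.0]
width: 0.758
```

Emit:
{"fn": "arm_command", "kwargs": {
  "slide": [
    [-0.022,0.023,0],
    [-0.022,0.022,0],
    [0,0,0],
    [0,0,0],
    [0,0,0],
    [0,0,0],
    [0,0,0],
    [0,0,0]
  ],
  "angular": [
    [0,0,0],
    [0,0,0],
    [0,0,0],
    [0,0,0],
    [0,0,0],
    [0,0,0],
    [0,0,0],
    [0,0,0]
  ],
  "hand": [0.065,0.065,0.065,0.065,0.065,0.065,0.065,0.065]
}}

```text
time: 22.3
tool_pos: [0.5493, 0.2575, 0.2321]
tcp_rot: [0.867, 3.019, 0.005]
wrist_force: [-0.1, -0.5, -0.6]
width: 0.764
```

```bash
python3 - <<'E'
from h import *
from workcell import bot
go((.551,.256,.166),147.9)
c=bot.get_calibration("wrist");im=bot.read_camera("wrist")
pickle.dump((c,st()),open("w11.pkl","wb"));cv2.imwrite("pics/wrist11.png",im[:,:,::-1])
E
```

```text
pos [0.5493 0.2575 0.2321] t 22.3 F [-0.0516 -0.5223 -0.565 ] w 65.3 shift mm [-2.3 -0.5 66.1] turn [ 0.18 -0.03  0.06]
```

View pics/wrist11.png

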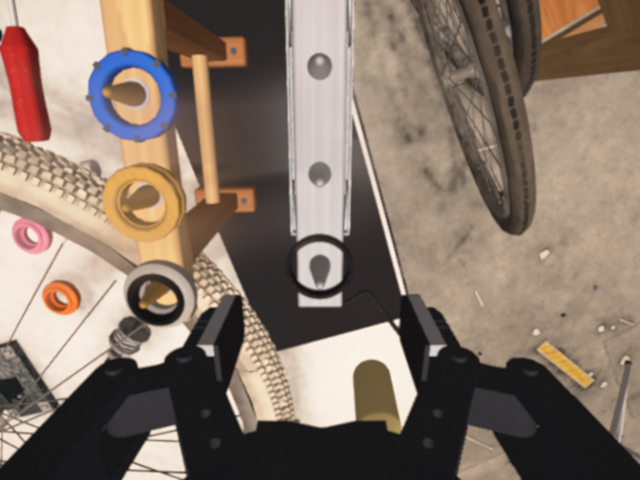

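```bash
python3 - <<'E'
from h import *
c,s=pickle.load(open("w11.pkl","rb"))
X=onz(c,(319.5,266.5),.177); print(X); go((X[0],X[1],.166),147.9)
E
```

```text
[0.551  0.2563 0.177 ]
pos [0.5493 0.2575 0.2322] t 22.35 F [ 0.5215  0.5924 -0.2701] w 64.7 shift mm [-2.1 -0.3 66.2] turn [ 0.18 -0.03  0.06]
```

Emit:
{"fn": "arm_command", "kwargs": {
  "slide": [
    [-0.001,0,0.015],
    [0,0,0.015],
    [0,0,0.015],
    [0,0,0.015],
    [0,0,0],
    [0,0,0],
    [0,0,0],
    [0,0,0]
  ],
  "angular": [
    [0.2,0,0],
    [0,0,0],
    [0,0,0],
    [0,0,0],
    [0,0,0],
    [0,0,0],
    [0,0,0],
    [0,0,0]
  ],
  "hand": [0.065,0.065,0.065,0.065,0.065,0.065,0.065,0.065]
}}

```text
time: 23.15
tool_pos: [0.5484, 0.2563, 0.1645]
tcp_rot: [-0.866, -3.016, 0.005]
wrist_force: [0.3, -0.1, 0.2]
width: 0.762
```

```bash
python3 - <<'E'
from h import *
go((.551,.2565,.166),147.9)
E
```

```text
pos [0.5484 0.2563 0.1645] t 23.15 F [ 0.2542 -0.0632  0.2449] w 65.1 shift mm [-2.1  1.6 -1.5] turn [-0.23 -0.16  0.07]
```

Emit:
{"fn": "arm_command", "kwargs": {
  "slide": [
    [-0.002,0.0015,-0.001],
    [0,0,0],
    [0,0,0],
    [0,0,0],
    [0,0,0],
    [0,0,0],
    [0,0,0],
    [0,0,0]
  ],
  "angular": [
    [0,0,0],
    [0,0,0],
    [0,0,0],
    [0,0,0],
    [0,0,0],
    [0,0,0],
    [0,0,0],
    [0,0,0]
  ],
  "hand": [0.065,0.065,0.03,0.03,0.03,0.03,0.03,0.03],
  "squeeze": 30
}}

```text
time: 23.95
tool_pos: [0.5529, 0.2573, 0.1687]
tcp_rot: [0.867, 3.019, 0.001]
wrist_force: [0.2, 0.6, 0.3]
width: 0.425
```

```bash
python3 - <<'E'
from h import *
go((.3812,.2528,.225),148.5)
E
```

```text
pos [0.5529 0.2573 0.1687] t 23.95 F [0.1896 0.6453 0.2989] w 36.3 shift mm [143.2 -94.9 -56.4] turn [ 0.04  0.02 -0.53]
```

Emit:
{"fn": "arm_command", "kwargs": {
  "slide": [
    [0,0,-0.02],
    [0,0,-0.02],
    [0,0,-0.02],
    [0.035,-0.0235,0],
    [0.035,-0.0235,0],
    [0.035,-0.0235,0],
    [0.035,-0.0235,0],
    [0,0,0]
  ],
  "angular": [
    [0,0,0],
    [0,0,0],
    [0,0,0],
    [0,0,-0.6],
    [0,0,0],
    [0,0,0],
    [0,0,0],
    [0,0,0]
  ],
  "hand": [0.03,0.03,0.03,0.03,0.03,0.03,0.03,0.03]
}}

```text
time: 24.75
tool_pos: [0.3786, 0.2489, 0.2279]
tcp_rot: [-0.853, -3.02, 0.004]
wrist_force: [0.7, 0.2, -0.4]
width: 0.422
```

```bash
python3 - <<'E'
from h import *
from workcell import bot
go((.3812,.2528,.21),148.5)
c=bot.get_calibration("wrist");im=bot.read_camera("wrist")
pickle.dump((c,st()),open("w12.pkl","wb"));cv2.imwrite("pics/wrist12.png",im[:,:,::-1])
E
```

```text
pos [0.3786 0.2489 0.2279] t 24.75 F [ 0.7443  0.1992 -0.405 ] w 36.0 shift mm [-0.3  4.7 17.9] turn [-0.21 -0.17 -0.05]
```

View pics/wrist12.png

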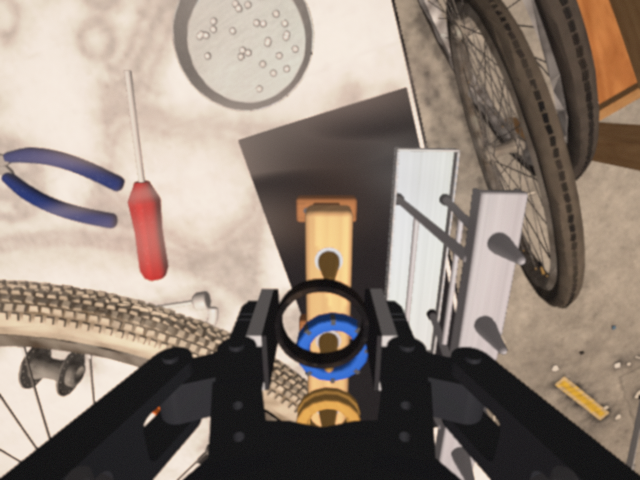

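```bash
python3 - <<'E'
from h import *
c,s=pickle.load(open("w12.pkl","rb"))
print(onz(c,(328.5,260),.17))
E
```

```text
[0.3803 0.2532 0.17  ]
```

Emit:
{"fn": "arm_command", "kwargs": {
  "slide": [
    [0,0.004,0.008],
    [0,0,0.008],
    [0,0,0],
    [0,0,0],
    [0,0,0],
    [0,0,0],
    [0,0,0],
    [0,0,0]
  ],
  "angular": [
    [-0.2,-0.2,0],
    [0,0,0],
    [0,0,0],
    [0,0,0],
    [0,0,0],
    [0,0,0],
    [0,0,0],
    [0,0,0]
  ],
  "hand": [0.03,0.03,0.03,0.03,0.03,0.03,0.03,0.03]
}}

```text
time: 25.6
tool_pos: [0.3878, 0.2536, 0.2109]
tcp_rot: [0.856, 3.018, 0.002]
wrist_force: [0.0, 0.2, -0.1]
width: 0.423
```

```bash
python3 - <<'E'
from h import *
go((.3812,.2528,.169),148.5)
E
```

```text
pos [0.3878 0.2536 0.2109] t 25.6 F [ 0.0268  0.2153 -0.0737] w 36.1 shift mm [ 5.4 -4.2 41.9] turn [ 0.14  0.23 -0.19]
```

Emit:
{"fn": "arm_command", "kwargs": {
  "slide": [
    [0.0045,-0.0035,0],
    [0,0,0],
    [0,0,0.008],
    [0,0,0],
    [0,0,0],
    [0,0,0],
    [0,0,0],
    [0,0,0]
  ],
  "angular": [
    [0,0.2,0],
    [0,0,0],
    [0,0,0],
    [0,0,0],
    [0,0,0],
    [0,0,0],
    [0,0,0],
    [0,0,0]
  ],
  "hand": [0.03,0.03,0.03,0.03,0.03,0.03,0.03,0.03]
}}

```text
time: 26.4
tool_pos: [0.3814, 0.2529, 0.2024]
tcp_rot: [0.857, 3.021, 0.004]
wrist_force: [-0.0, 0.3, -0.0]
width: 0.422
```

```bash
python3 - <<'E'
from h import *
go((.3812,.2528,.169),148.5)
E
```

```text
pos [0.3814 0.2529 0.2024] t 26.4 F [-0.041   0.3366 -0.0086] w 36.1 shift mm [ 0.1 -0.3 33.4] turn [ 0.17  0.02 -0.18]
```

Emit:
{"fn": "arm_command", "kwargs": {
  "slide": [
    [0,0,0.009],
    [0,0,0.009],
    [0,0,0.009],
    [0,0,0.005],
    [0,0,0],
    [0,0,0],
    [0,0,0],
    [0,0,0]
  ],
  "angular": [
    [0,0,0],
    [0,0,0],
    [0,0,0],
    [0,0,0],
    [0,0,0],
    [0,0,0],
    [0,0,0],
    [0,0,0]
  ],
  "hand": [0.03,0.03,0.03,0.03,0.03,0.03,0.03,0.03]
}}

```text
time: 27.2
tool_pos: [0.382, 0.2533, 0.1684]
tcp_rot: [0.857, 3.021, 0.005]
wrist_force: [-0.2, -0.8, 2.1]
width: 0.42
```

```bash
python3 - <<'E'
from h import *
go((.3812,.2528,.169),148.5)
E
```

```text
pos [0.382  0.2533 0.1684] t 27.2 F [-0.166  -0.8118  2.1387] w 35.9 shift mm [ 0.4 -0.8 -0.6] turn [ 0.19  0.04 -0.18]
```

Emit:
{"fn": "arm_command", "kwargs": {
  "slide": [
    [0,0,0],
    [0,0,0],
    [0,0,0],
    [0,0,-0.02],
    [0,0,-0.03],
    [0,0,-0.04],
    [0,0,-0.04],
    [-0.02,-0.02,-0.02]
  ],
  "angular": [
    [0,0,0],
    [0,0,0],
    [0,0,0],
    [0,0,0],
    [0,0,0],
    [0,0,0],
    [0,0,0],
    [0,0,0]
  ],
  "hand": [0.065,0.065,0.065,0.065,0.065,0.065,0.065,0.065]
}}

```text
time: 28.0
tool_pos: [0.3845, 0.2247, 0.3156]
tcp_rot: [-0.85, -3.015, 0.01]
wrist_force: [1.4, 0.2, 0.4]
width: 0.765
```

Emit:
{"fn": "arm_command", "kwargs": {
  "slide": [
    [-0.03,-0.03,0],
    [-0.03,-0.03,0],
    [-0.03,-0.03,0],
    [-0.03,-0.03,0],
    [-0.03,-0.03,0],
    [-0.03,-0.03,0],
    [-0.03,-0.03,0],
    [0,0,0]
  ],
  "angular": [
    [0,0,0],
    [0,0,0],
    [0,0,0],
    [0,0,0],
    [0,0,0],
    [0,0,0],
    [0,0,0],
    [0,0,0]
  ],
  "hand": [0.065,0.065,0.065,0.065,0.065,0.065,0.065,0.065]
}}

```text
time: 28.8
tool_pos: [0.4593, -0.0751, 0.3215]
tcp_rot: [0.847, 3.02, 0.0]
wrist_force: [-0.3, 0.4, -0.5]
width: 0.763
```

```bash
python3 - <<'E'
from h import *
from workcell import bot
print(st()["tool_pos"])
t=bot.read_camera("top");s=bot.read_camera("side")
cv2.imwrite("pics/fin.png",np.hstack([cv2.resize(t[165:345,135:315],(400,400),interpolation=2),cv2.resize(s[160:340,150:330],(400,400),interpolation=2)])[:,:,::-1]);cv2.imwrite("pics/topfin.png",t[:,:,::-1])
E
```

```text
[ 0.4593 -0.0751  0.3215]
```

View pics/fin.png

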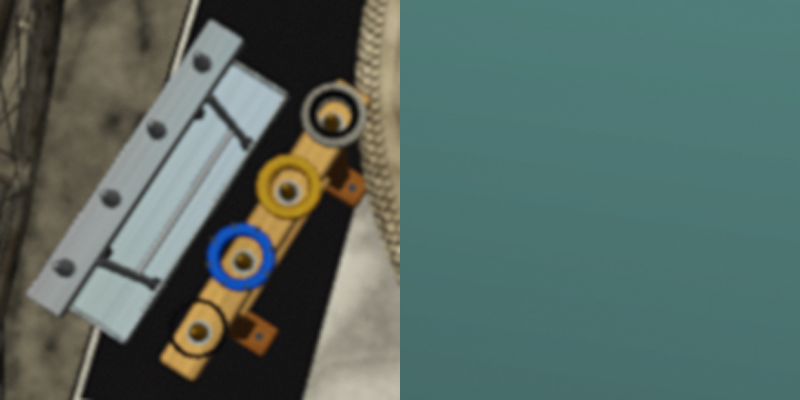

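View pics/topfin.png

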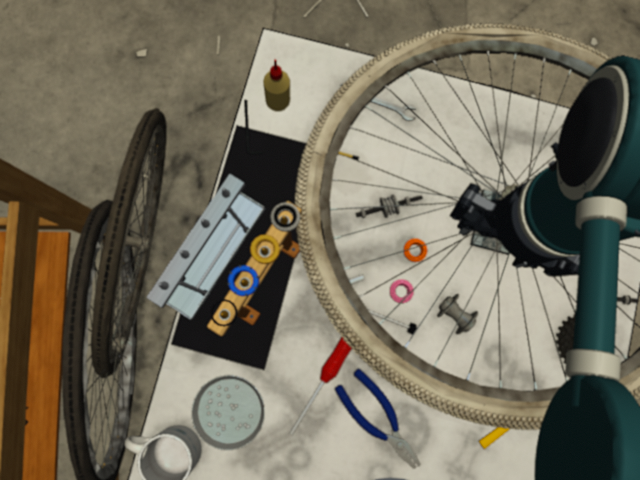

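Emit:
{"fn": "arm_command", "kwargs": {
  "slide": [
    [-0.02,-0.04,0],
    [-0.02,-0.04,0],
    [-0.02,-0.04,0],
    [-0.02,-0.04,0],
    [-0.02,-0.04,0],
    [-0.02,-0.04,0],
    [-0.02,-0.04,0],
    [0,0,0]
  ],
  "angular": [
    [0,0,8],
    [0,0,8],
    [0,0,8],
    [0,0,8],
    [0,0,8],
    [0,0,8],
    [0,0,8],
    [0,0,0]
  ],
  "hand": [0.065,0.065,0.065,0.065,0.065,0.065,0.065,0.065]
}}

```text
time: 29.7
tool_pos: [0.3132, -0.3295, 0.3182]
tcp_rot: [-2.185, -2.256, -0.015]
wrist_force: [0.2, -0.3, -0.2]
width: 0.762
```

```bash
python3 - <<'E'
from h import *
from workcell import bot
s=bot.read_camera("side")
cv2.imwrite("pics/side2.png",np.hstack([cv2.resize(s[180:320,160:320],(800,600)[:2] and (686,600),interpolation=2)])[:,:,::-1])
cv2.imwrite("pics/side2f.png",s[:,:,::-1])
E
```

```text
(no output)
```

View pics/side2.png

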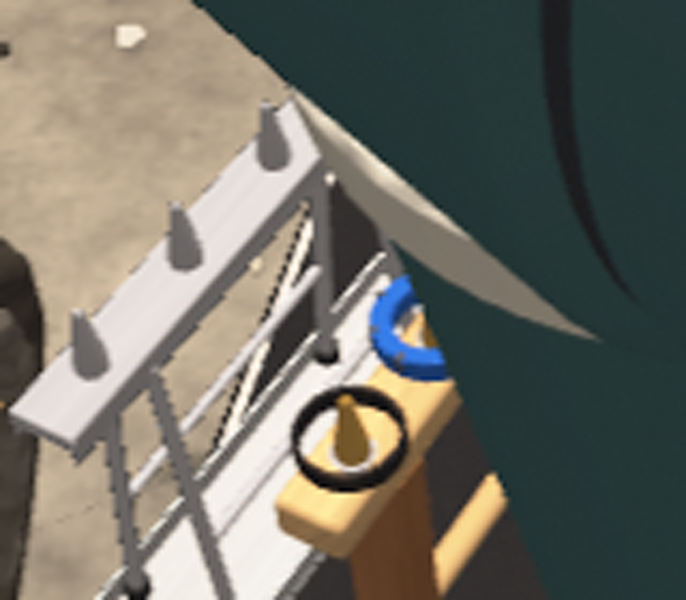

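Emit:
{"fn": "arm_command", "kwargs": {
  "slide": [
    [-0.04,0.0,0],
    [-0.04,-0.015,0],
    [-0.04,-0.02,0],
    [-0.04,-0.025,0],
    [-0.04,-0.025,0],
    [-0.04,-0.025,0],
    [-0.02,-0.02,0],
    [0,0,0]
  ],
  "angular": [
    [0,0,4],
    [0,0,4],
    [0,0,4],
    [0,0,4],
    [0,0,4],
    [0,0,4],
    [0,0,4],
    [0,0,0]
  ],
  "hand": [0.065,0.065,0.065,0.065,0.065,0.065,0.065,0.065]
}}

```text
time: 30.55
tool_pos: [0.1639, -0.5528, 0.3128]
tcp_rot: [-2.647, -1.69, -0.035]
wrist_force: [1.0, -0.1, -0.7]
width: 0.763
```

```bash
python3 - <<'E'
from h import *
from workcell import bot
s=bot.read_camera("side")
cv2.imwrite("pics/side3.png",cv2.resize(s[180:320,180:340],(686,600),interpolation=2)[:,:,::-1])
cv2.imwrite("pics/side3f.png",s[:,:,::-1])
E
```

```text
(no output)
```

View pics/side3.png

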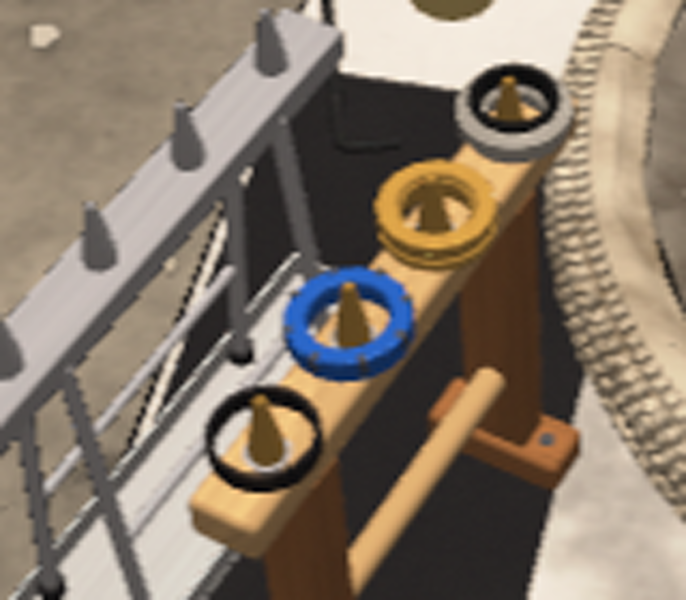

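All four rings lie flat around their pins in the reversed order, with the gripper clear of them.

```bash
python3 - <<'E'
from workcell import bot
s=bot.read_state();print(s["time"],s["joint_vel"].round(3),s["wrist_force"]);print(bot.finish_job())
E
```

```text
30.6 [ 0.03  -0.018  0.013  0.011  0.007 -0.007] [-0.09398402  0.02461418 -0.21841408]
the job is handed in; nothing more can be done
None
```

I moved all four rings to the wooden rack in reverse order and handed the job in at 30.6 s, well under the 88 s limit. From farthest to nearest, the pins now hold the headset cup, brass race, blue lock-ring and black spacer.

- **Final pictures:** the last side view shows each ring round its pin and lying flat on the rail. The last top view shows the steel rack empty. The oil bottle, pliers, screwdriver and the orange and pink look-alikes appear where they were, and the gripper was well clear.
- **Missed first grasp:** the first close on the cup stopped about 15 mm too high. I opened, went lower and gripped it again before lifting.
- **Disagreements:** the top-camera positions for the steel rack were up to about 5 mm off from where the rings were actually gripped. Single moves also missed by up to about 7 mm. I used close wrist views and corrected each time, so no ring was placed on the top-camera values alone.
- **Small offset:** the cup and lock-ring sit a few millimetres off-centre on their pins, because their holes are wider than the pins.
- **Forces:** the wrist force readings I took stayed under about 5 N.

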